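# Load the slurry-pot shaker under its counterweighted arm

## Robot

A 7-joint arm with a two-finger parallel gripper is mounted at the origin on a cart in front of the work surface, level with it; the furniture and walls round the work are solid. World frame = base frame: x ahead of the robot, y to its left, z up, the work surface at z = 0. Lengths are in m, angles in rad, forces in N, time in s.
With the tool pointing down it reaches from about 0.375 to 0.925 m from the base axis. Payload 3.1 kg.
Tool frame: the origin (TCP) lies between the finger pads; the fingertips stand 19 mm ahead of it and the grasp point (between the pads) is the TCP; z points along the fingers, y is the line along which they close (so a half turn about z gives the same grasp; the last joint's range is limited). The gripper opens to 85 mm and grips with 20 to 120 N. Pads are 22 mm wide; open, the fingers measure 114 mm over their backs; the gripper's body (76 mm by 85 mm) begins 54 mm behind the grasp point. The pads swing forward as they close: fully open they stand 13 mm farther back than shut.
Start: joints at [1.012, 0.383, 0.044, 1.598, -0.018, 1.161, -0.05], TCP at [0.289, -0.582, 0.25] pointing down, gripper open.
Joint ranges: [-2.61, 2.61], [-0.41, 2.15], [-1.48, 1.57], [0, 2.5], [-1.57, 4.71], [0.05, 1.97], [-2.85, 2.85]. Speed limits (rad/s): [2.79, 2.79, 3.14, 3.14, 3.14, 3.14, 3.14].

## Interface

Orientations are given as a unit quaternion [x, y, z, w].
In Python, from bench import move_ptp, movel, move_j, move_gripper, pause, inverse_kinematics, read_camera, camera_params, MotionError, sign_off, look_for, tip_of, read_time_s, read_qpos, read_joint_vel, read_effort, read_eef_pos, read_tcp_rot, read_ft_force, read_ft_torque, read_finger_gap, read_grasp_force gives the robot as it stands. Calls block until the motion is done:
- move_ptp(position, orientation): joint-space move of the TCP to a pose.
- movel(position, orientation=None, speed=0.15): straight line of the TCP; orientation=None keeps the orientation; speed is the mean speed in m/s.
- move_j(angles): joint-space move.
- move_gripper(opening, effort=None): finger opening in m; effort is the grip in N (None keeps the last); returns when the fingers have stopped.
- pause(seconds).
- inverse_kinematics(position, orientation): joint angles nearest the present ones, or None.
- read_camera(name): name is "scene" or "top" or "wrist"; returns the picture (384x512x3 uint8, red, green, blue); there is no depth.
- camera_params(name): a dict with "K" (3x3 intrinsics, pixels), "dist_coeffs" ([k1, k2, p1, p2, k3] as OpenCV has them; the pictures are not rectified), "camera_from_world" (4x4, takes a point from world to camera coordinates). Camera axes: x right, y down, z forward; pixel columns grow to the right and rows downward; lengths in m; the calibration is good to about 2 mm. A picture is of the moment at which its call begins: read the wrist's pose just before it. camera_params takes no time and is no camera call; for the wrist camera it gives the pose at the moment of the call.
A pose or a line that the arm cannot do raises MotionError and nothing moves.
- sign_off(): hands the job in; it is judged then, once.
Trained networks look in the newest picture that a camera, given by its name, has taken for a name from the list of things; names that differ only in an ending like _2 or _b are one class to them, and where a whole thing is asked for, a point or a joint stands for the part that bears it (a point fixed in the world has none). Each returns a list of dicts, best first, with "confidence" (0 to 1); they miss things now and then, are a little off and sometimes report something else, mostly with a low value. They report only what shows in the picture. A call takes as long as a camera call. They do not tell look-alikes from the thing itself.
- look_for(camera, name): "at" ([column, row] in pixels, amid what is visible of it).
- tip_of(camera, name): "at" ([column, row] in pixels: a listed point, or the origin of a listed thing).
Readings, each from a call of its own:
- read_time_s(): time.
- read_qpos(): joint angles.
- read_joint_vel(): joint speeds.
- read_effort(): joint torques, N m.
- read_eef_pos(): TCP position.
- read_tcp_rot(): TCP orientation.
- read_ft_force(): force on the tool from outside, world axes, zero at the start.
- read_ft_torque(): the same for the moment, N m.
- read_finger_gap(): finger opening in m.
- read_grasp_force(): force on a finger pad.
Only numpy, scipy, OpenCV 4.12 (cv2) and the standard library are available. Lean on these libraries where they do the work, as an engineer would, in place of code of your own. Each camera call takes 0.05 s, during which the arm holds its last target. There are 200 camera calls.

## Task

Make the pot shaker up to three pots: one is already standing in its tray, so swing the hold-down arm up and over its balance point, let it down gently until it lies on its stop (never letting it fall or forcing it against the stop), and let go so that it stands open by itself. Then take any two of the four pots on the bench and stand them upright in the tray in a row beside the first, all flat on the tray's floor. Leave the arm standing open, as I still want to check the caps before it runs, with the other two pots standing on the bench, and the dropper bottle and the green and white compound bar where they are.

Things in the scene. Friction and masses are not known exactly. Their poses are not given: they have to be found in the camera images.
- shaker: low grey bench shaker, fixed, 250 mm long in its y, casing 150 mm in x and 36 mm high. Origin on the bench under the centre of its tray; z up, -x is its front. Two upright cheeks (y within 41 mm, up to 152 mm high) carry the arm's hinge at x = +115 mm. Behind it, at x = +187 mm, stands the stop rod with a black rubber buffer (about 15 N per mm), set to a different height each time
- tray_floor (a point): centre of the tray's rubber floor, 54 mm above the bench, axes as the shaker's. The tray is an open aluminium pan, inside 66 mm in x and 236 mm in y, rim 12 mm above the floor: room for three pots in a row along y
- hinge_mid (a point): middle of the arm's hinge axis, which runs along the shaker's y; 115 mm behind the tray's centre (shaker x), 135 mm above the bench; axes as the shaker's
- hold_arm (a joint): angle of the hold-down arm (rad): 0 down over the tray, bar on the pot's cap; grows as it lifts and swings up and back (1.57 upright). 1 to 3 N lift it at the grip. It falls towards the tray up to a balance point between 0.45 and 0.85 (set by its counterweight), beyond it backwards until its tail meets the stop rod, somewhere in 1.3 to 2.0. Nothing damps it
- press_pad (a point): padded bar on the arm, 44 mm in x, 216 mm in y, 18 mm thick; origin at the centre of the pad's underside, 115 mm from the hinge; with the arm down it lies on the pot's cap, 120 mm above the bench, and covers the tray
- cross_grip (a point): black round cross handle at the arm's end, 14 mm in diameter, 150 mm long along the shaker's y; turns with the arm. Origin at its centre, where a hub (20 mm in diameter, 18 mm long) joins the arm; either free half can be pinched, e.g. 42 mm from the origin. With the arm at 0 the origin is 180 mm in front of the hinge (shaker -x) and 32 mm above it. It can turn between the fingers
- pot_1: white pot with a black friction cap, upright, already standing in the shaker's tray under the padded bar, anywhere from 70 mm to one side of the tray's middle to 70 mm to the other; 66 mm tall, white body about 38 mm in diameter up to 44 mm, cap 35 mm in diameter from 44 to 66 mm, 40 to 90 g; origin at the centre of its underside, z up
- pot_2: white pot with a black friction cap, upright, standing on the bench; 66 mm tall, white body about 38 mm in diameter up to 44 mm, cap 35 mm in diameter from 44 to 66 mm, 40 to 90 g; origin at the centre of its underside, z up
- pot_3: white pot with a black friction cap, upright, standing on the bench; 66 mm tall, white body about 38 mm in diameter up to 44 mm, cap 35 mm in diameter from 44 to 66 mm, 40 to 90 g; origin at the centre of its underside, z up
- pot_4: white pot with a black friction cap, upright, standing on the bench; 66 mm tall, white body about 38 mm in diameter up to 44 mm, cap 35 mm in diameter from 44 to 66 mm, 40 to 90 g; origin at the centre of its underside, z up
- pot_5: white pot with a black friction cap, upright, standing on the bench; 66 mm tall, white body about 38 mm in diameter up to 44 mm, cap 35 mm in diameter from 44 to 66 mm, 40 to 90 g; origin at the centre of its underside, z up
- dropper: small white dropper bottle with a red tip, 31 mm in diameter, 89 mm tall, standing on the bench; origin at the centre of its underside; a bystander
- compound_bar: upright bar of polishing compound, green with a white top, 35 x 50 x 73 mm, standing on the bench; origin at the centre of its underside; a bystander
Things that resemble listed ones, but are neither listed nor needed, are in the scene too. What is shaped like the pot_1 but pink is not meant.

How it is judged:
On the way, in this order (a step that is already met when the one before it is completed fails the run):
1. the arm stands open past its balance point by itself, at rest, with the fingers off everything (value of joint hold_arm above 1.25 rad and velocity of joint hold_arm between -0.05 and 0.05 rad/s and contact force between the fingers and anything else below 0.1 N), for 0.3 s.
2. three pots stand upright on the tray's floor, the other two on the bench (angle between each of pot_1, pot_2, pot_3, pot_4, pot_5's own z axis and vertical below 0.08 rad and linear speed of each of pot_1, pot_2, pot_3, pot_4, pot_5 below 0.03 m/s and height (world z) of pot_1 between 0.05 and 0.058 m and ((height (world z) of pot_2 between 0.05 and 0.058 m and height (world z) of pot_3 between 0.05 and 0.058 m and height (world z) of pot_4 between -0.01 and 0.01 m and height (world z) of pot_5 between -0.01 and 0.01 m) or (height (world z) of pot_2 between 0.05 and 0.058 m and height (world z) of pot_3 between -0.01 and 0.01 m and height (world z) of pot_4 between 0.05 and 0.058 m and height (world z) of pot_5 between -0.01 and 0.01 m) or (height (world z) of pot_2 between 0.05 and 0.058 m and height (world z) of pot_3 between -0.01 and 0.01 m and height (world z) of pot_4 between -0.01 and 0.01 m and height (world z) of pot_5 between 0.05 and 0.058 m) or (height (world z) of pot_2 between -0.01 and 0.01 m and height (world z) of pot_3 between 0.05 and 0.058 m and height (world z) of pot_4 between 0.05 and 0.058 m and height (world z) of pot_5 between -0.01 and 0.01 m) or (height (world z) of pot_2 between -0.01 and 0.01 m and height (world z) of pot_3 between 0.05 and 0.058 m and height (world z) of pot_4 between -0.01 and 0.01 m and height (world z) of pot_5 between 0.05 and 0.058 m) or (height (world z) of pot_2 between -0.01 and 0.01 m and height (world z) of pot_3 between -0.01 and 0.01 m and height (world z) of pot_4 between 0.05 and 0.058 m and height (world z) of pot_5 between 0.05 and 0.058 m))), for 0.2 s.
At the end, for the whole second after the job is handed in: The arm rests open by itself (over 1.25 rad, still). Exactly three pots, pot_1 and any two others, stand upright (within 0.08 rad) and still on the tray's floor (undersides 50 to 58 mm above the bench, where there is no other surface). The other two pots stand upright on the bench (all of step 2 and value of joint hold_arm above 1.25 rad and velocity of joint hold_arm between -0.05 and 0.05 rad/s); the robot touches nothing.
It fails at once if the arm is let fall or is flung towards its stop (faster than 1.2 rad/s beyond 1.2 rad), or is dropped back towards the tray (faster than 2.5 rad/s) ((value of joint hold_arm above 1.2 rad and velocity of joint hold_arm above 1.2 rad/s) or velocity of joint hold_arm below -2.5 rad/s).
It fails at once if the arm's tail is shoved against its stop (over 50 N) (contact force between tail_land and anything else above 50 N).
It fails at once if the dropper bottle is moved more than 30 mm or knocked over (distance of dropper from where it was at the start of the episode above 0.03 m or angle between dropper's own z axis and vertical above 0.4 rad).
It fails at once if the compound bar is moved more than 30 mm or knocked over (distance of compound_bar from where it was at the start of the episode above 0.03 m or angle between compound_bar's own z axis and vertical above 0.4 rad).
It fails at once if a pot is knocked over (angle between any of pot_1, pot_2, pot_3, pot_4, pot_5's own z axis and vertical above 0.6 rad).
It also fails if it takes over 72 s, if anything falls off the work surface, if the arm or the gripper's body presses on something with over 40 N, if the wrist force passes 120 N, or if a joint passes its speed limit or range.

## Working session

There is one attempt and no reset: what is moved stays moved. The work goes in short steps, each a Python script; the robot and the scene stay as the last script left them, time stands still between calls to the robot, and variables do not carry over. Pictures are saved under pics/ and viewed, at most 10 in all, crops included, and the job is handed in when it is done.

```bash
ls; mkdir -p pics
cat > h.py <<'E'
import numpy as np, cv2
from bench import *
from scipy.spatial.transform import Rotation as R
def ray(cam,px,P=None):
    P=P or camera_params(cam)
    K=np.array(P["K"]);d=np.array(P["dist_coeffs"]);T=np.array(P["camera_from_world"])
    u=cv2.undistortPoints(np.array([[px]],float),K,d)[0,0]
    Rm=T[:3,:3];c=-Rm.T@T[:3,3];v=Rm.T@np.array([u[0],u[1],1.]);return c,v
def atz(cam,px,z,P=None):
    c,v=ray(cam,px,P);return c+v*(z-c[2])/v[2]
def proj(cam,pts,P=None):
    P=P or camera_params(cam);T=np.array(P["camera_from_world"])
    return cv2.projectPoints(np.array(pts,float).reshape(-1,3),cv2.Rodrigues(T[:3,:3])[0],T[:3,3],np.array(P["K"]),np.array(P["dist_coeffs"]))[0][:,0]
def save(cam,name):
    im=read_camera(cam);cv2.imwrite(f"pics/{name}.png",im[:,:,::-1]);return im
E
python3 - <<'E'
from h import *
for c in("scene","top"):
    save(c,c+"0")
    P=camera_params(c);T=np.array(P["camera_from_world"]);print(c,(-T[:3,:3].T@T[:3,3]).round(3))
    for n,z in(("shaker",0),("tray_floor",.054),("hinge_mid",.135),("press_pad",.12),("cross_grip",.167),("pot_1",0),("dropper",0),("compound_bar",0)):
        for r in tip_of(c,n):
            if r["confidence"]>.2: print(c,n,round(r["confidence"],2),np.round(r["at"]),atz(c,r["at"],z).round(3))
E
```

```text
pics
scene [-0.111  0.396  0.83 ]
scene shaker 0.85 [284. 226.] [ 0.531 -0.089  0.   ]
scene tray_floor 0.78 [284. 213.] [ 0.534 -0.087  0.054]
scene hinge_mid 0.73 [250. 205.] [0.538 0.025 0.135]
scene hinge_mid 0.41 [355. 181.] [ 0.471 -0.288  0.135]
scene press_pad 0.94 [289. 193.] [ 0.538 -0.103  0.12 ]
scene cross_grip 0.88 [304. 178.] [ 0.526 -0.14   0.167]
scene pot_1 0.73 [295. 224.] [ 0.522 -0.122  0.   ]
scene pot_1 0.68 [141. 265.] [ 0.605  0.327 -0.   ]
scene pot_1 0.68 [378. 206.] [ 0.448 -0.397  0.   ]
scene pot_1 0.65 [346. 223.] [ 0.444 -0.26   0.   ]
scene pot_1 0.54 [284. 181.] [ 0.705 -0.207 -0.   ]
scene pot_1 0.47 [358. 182.] [ 0.575 -0.425  0.   ]
scene dropper 0.66 [151. 287.] [0.525 0.329 0.   ]
scene compound_bar 0.56 [246. 205.] [ 0.667 -0.037  0.   ]
top [ 0.244 -0.053  1.537]
top shaker 0.72 [266. 207.] [ 0.543 -0.076  0.   ]
top tray_floor 0.89 [271. 207.] [ 0.534 -0.093  0.054]
top hinge_mid 0.89 [239. 197.] [0.548 0.022 0.135]
top press_pad 0.75 [272. 198.] [ 0.552 -0.093  0.12 ]
top cross_grip 0.83 [289. 204.] [ 0.524 -0.151  0.167]
top pot_1 0.62 [351. 234.] [ 0.449 -0.394  0.   ]
top pot_1 0.55 [160. 189.] [0.603 0.335 0.   ]
top pot_1 0.53 [352. 201.] [ 0.575 -0.403  0.   ]
top pot_1 0.53 [238. 199.] [0.571 0.031 0.   ]
top pot_1 0.46 [318. 233.] [ 0.451 -0.271  0.   ]
top pot_1 0.45 [304. 166.] [ 0.71  -0.219  0.   ]
top dropper 0.46 [163. 209.] [0.523 0.315 0.   ]
top compound_bar 0.64 [328. 200.] [ 0.578 -0.309  0.   ]
```

Run:
```python
import cv2
for c,(x0,y0,x1,y1) in dict(scene=(100,110,420,350),top=(130,120,390,315)).items():
    im=cv2.imread(f"pics/{c}0.png")[y0:y1,x0:x1];cv2.imwrite(f"pics/{c}0c.png",cv2.resize(im,None,fx=2.5 if c=="scene" else 3,fy=2.5 if c=="scene" else 3,interpolation=cv2.INTER_CUBIC))
```

```text
(no output)
```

View pics/scene0c.png

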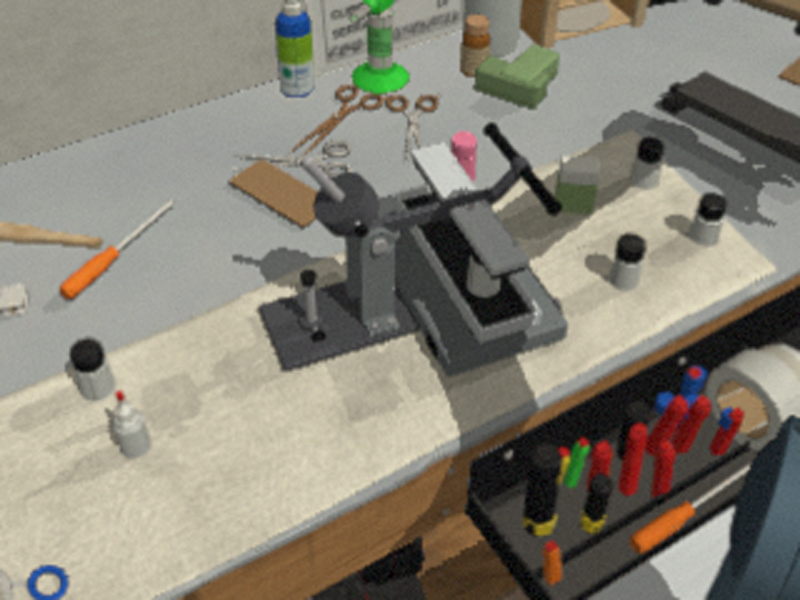

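View pics/top0c.png

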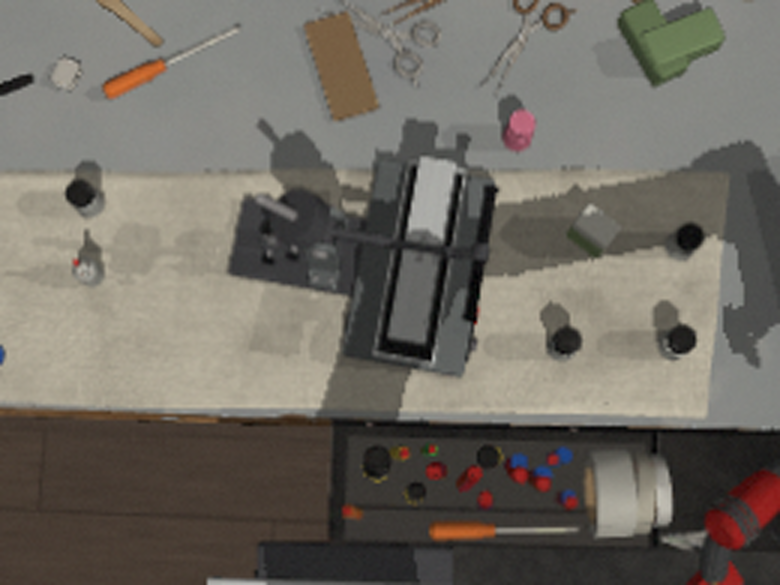

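The scene picture shows the shaker at about (284,226) with its hinge to the left, towards +y. pot_1 is in the near half of the tray at about (293,222). There are three bench pots on the right and one on the left beside the dropper, and the pink look-alike stands behind the shaker. In the top picture the handle slopes about 8° from world x. Next I'll fit the shaker pose and take a wrist view over the handle.

```bash
cat >> h.py <<'E'
from scipy.optimize import least_squares
PTS={"tray_floor":(0,0,.054),"hinge_mid":(.115,0,.135),"press_pad":(0,0,.12),"cross_grip":(-.065,0,.167),"shaker":(0,0,0)}
def S(p,pose):
    c,s=np.cos(pose[2]),np.sin(pose[2]);p=np.atleast_2d(p)
    return np.c_[pose[0]+c*p[:,0]-s*p[:,1],pose[1]+s*p[:,0]+c*p[:,1],p[:,2]]
def fit(obs,p0=(.534,-.09,1.44)):   # obs: (P, shaker pt, px, weight)
    f=lambda q:np.concatenate([w*(proj(None,S(pt,q),P)[0]-px) for P,pt,px,w in obs])
    r=least_squares(f,p0,loss="soft_l1");return r.x,r.fun.reshape(-1,2)
def down(a): # tool down, tool y along world angle a
    y=np.array([np.cos(a),np.sin(a),0]);z=np.array([0,0,-1.]);return R.from_matrix(np.c_[np.cross(y,z),y,z]).as_quat()
E
python3 - <<'E'
from h import *
import pickle
obs=[]
for c in("scene","top"):
    P=camera_params(c);read_camera(c)
    for n,pt in PTS.items():
        r=tip_of(c,n)
        if r: obs.append((P,pt,np.array(r[0]["at"]),1.))
q,res=fit(obs);print(q.round(4),res.round(1).tolist())
print("R0",R.from_quat(read_tcp_rot()).as_matrix().round(2).tolist())
g=S((-.065,0,.167),q)[0];print("grip",g)
for a in(q[2],q[2]+np.pi):
    print(a,inverse_kinematics(g+[0,0,.15],down(a)))
a=q[2]
best=min((q[2],q[2]+np.pi,),key=lambda a:abs(inverse_kinematics(g+[0,0,.15],down(a))[6]) if inverse_kinematics(g+[0,0,.15],down(a)) is not None else 9)
move_ptp(g+np.array([-.04,0,.19]),down(best))
P=camera_params("wrist");save("wrist","w1");P2=camera_params("wrist")
T=np.array(P["camera_from_world"]);print("cam",(-T[:3,:3].T@T[:3,3]).round(3),read_eef_pos(),read_time_s(),best)
for n in("cross_grip","press_pad","hinge_mid","tray_floor"):
    for r in tip_of("wrist",n)[:2]:
        print(n,round(r["confidence"],2),np.round(r["at"]),proj(None,S(PTS[n],q),P)[0].round())
        if r["confidence"]>.5: obs.append((P,PTS[n],np.array(r["at"]),.3)); 
for r in tip_of("wrist","pot_1")[:3]: print("pot",r,atz(None,r["at"],.054,P))
q2,res=fit(obs);print(q2.round(4),res.round(1).tolist())
print("pot in scene",atz("scene",(295,224),.054))
np.save("q.npy",q2)
E
```

```text
[ 0.5308 -0.0893  1.4707] [[-0.3, -0.5], [-0.9, -2.6], [1.4, 1.1], [-0.3, 0.2], [-0.1, -1.5], [-2.8, 0.5], [-0.9, 3.4], [3.8, -1.2], [3.3, 2.0]]
R0 [[0.9, 0.44, 0.0], [0.44, -0.9, 0.0], [0.0, 0.0, -1.0]]
grip [ 0.52433722 -0.15393911  0.167     ]
1.4707400003412416 [ 0.69888563  0.17393623 -0.54329438  1.74648746  0.09450452  1.24716401
  1.60290104]
4.612332653931035 [ 0.40310646  0.14502504 -0.21239551  1.75990364  0.03221604  1.24003832
 -1.4884432 ]
cam [ 0.553 -0.162  0.48 ] [ 0.4839616  -0.15543003  0.35665964] 3.3083 4.612332653931035
cross_grip 0.78 [246. 132.] [246. 131.]
press_pad 0.6 [185. 124.] [189. 127.]
hinge_mid 0.72 [ 84. 121.] [ 82. 129.]
tray_floor 0.67 [196. 122.] [199. 123.]
pot {'at': [426.4, 67.4], 'confidence': 0.97} [ 0.57214535 -0.39031936  0.054     ]
pot {'at': [323.1, 166.0], 'confidence': 0.95} [ 0.45586425 -0.25116795  0.054     ]
pot {'at': [414.0, 155.3], 'confidence': 0.89} [ 0.45838605 -0.37727497  0.054     ]
[ 0.5319 -0.0892  1.4518] [[-0.5, -0.7], [-1.5, -3.4], [1.1, 0.8], [-0.3, 0.2], [-0.1, -1.8], [-2.8, -0.4], [-0.9, 3.1], [3.7, -1.2], [3.3, 1.7], [0.0, -0.2], [1.2, 0.8], [-0.9, 1.7], [0.7, 0.1]]
pot in scene [ 0.47904811 -0.08826498  0.054     ]
```

View pics/w1.png

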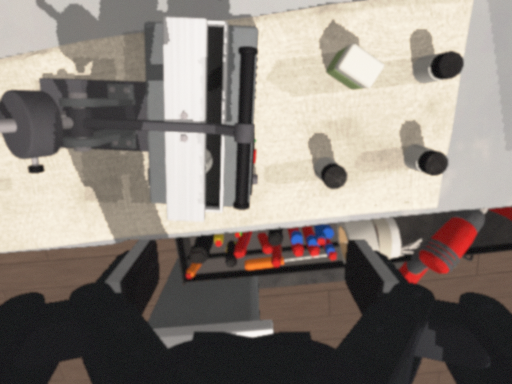

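The wrist view shows the handle running from (249,49) to (241,207) with its hub at (246,132), and pot_1 in the near half of the tray. I'll refine the fit with the handle ends and then grasp the near half.

Run:
```python
from h import *
q0=np.load("q.npy");P=camera_params("wrist")
obs=[(P,(-.065,-.075,.167),np.array((249,48.5)),1),(P,(-.065,.075,.167),np.array((241,207)),1),(P,(-.065,0,.167),np.array((246,132)),.5),(P,PTS["hinge_mid"],np.array((84,121)),.2)]
for c in("scene","top"):
    Pc=camera_params(c);read_camera(c)
    for n in("hinge_mid","cross_grip","tray_floor"):
        r=tip_of(c,n)
        if r: obs.append((Pc,PTS[n],np.array(r[0]["at"]),.3))
q,res=fit(obs,q0);print(q.round(4),res.round(1).tolist());np.save("q.npy",q)
pp=atz("scene",(293,224),.054)[:2]-q[:2];print("pot1 shaker y approx",-np.sin(q[2])*pp[0]+np.cos(q[2])*pp[1])
o=down(q[2]+np.pi);g=S((-.065,.042,.167),q)[0];print(g)
move_gripper(.042,30)
move_ptp(g+np.array([0,0,.06]),o)
movel(g,o,.08);print(read_ft_force())
move_gripper(0,30);print(read_finger_gap(),read_grasp_force(),read_ft_force(),read_eef_pos(),read_time_s())
save("wrist","w2")
```

```text
[ 0.5337 -0.0875  1.4156] [[-0.0, 1.8], [0.5, -2.6], [-0.5, 0.0], [-0.8, -0.0], [-0.5, -0.5], [0.4, 0.3], [-0.7, -0.7], [-0.0, -0.6], [-0.2, -0.3]]
pot1 shaker y approx 0.051744812008439514
[ 0.48213479 -0.14521162  0.167     ]
[ 0.29044739 -0.51922954  0.40671806]
0.012713903197051141 29.21386420726776 [-0.01223892 -1.01726502  2.42092724] [ 0.48259674 -0.14571353  0.16770732] 6.3
```

View pics/w2.png

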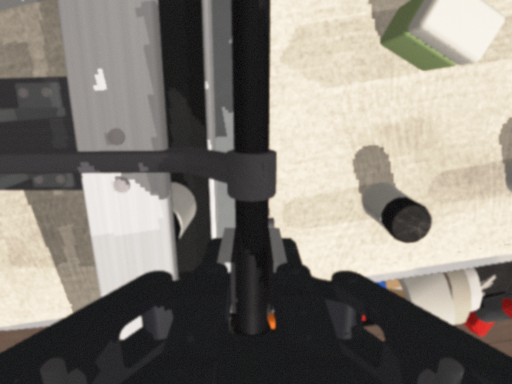

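```bash
cat >> h.py <<'E'
PHI0=np.arctan2(.032,.18);RR=np.hypot(.18,.032)
def ux(q): return np.array([np.cos(q[2]),np.sin(q[2]),0])
def arc(c,q,th): ph=PHI0+th;return c+RR*(-np.cos(ph)*ux(q)+np.sin(ph)*np.array([0,0,1]))
def fcomp(q,th):
    f=np.array(read_ft_force());ph=PHI0+th;u=ux(q);z=np.array([0,0,1])
    return f@(np.sin(ph)*u+np.cos(ph)*z), f@(-np.cos(ph)*u+np.sin(ph)*z)
E
python3 - <<'E'
from h import *
q=np.load("q.npy");o=down(q[2]+np.pi)
c=np.array(read_eef_pos())-(arc(np.zeros(3),q,0));np.save("c.npy",c);print(c,S((.115,.042,.135),q))
for th in np.arange(.1,1.16,.1):
    movel(arc(c,q,th),o,.08);t,r=fcomp(q,th);print(round(th,2),"tan %.1f rad %.1f"%(t,r),round(read_time_s(),2),round(read_finger_gap(),4))
    if abs(t)>15 or abs(r)>20: print("stop");break
save("scene","s2");save("wrist","w3")
E
```

```text
[0.51039902 0.03213144 0.13565987] [[0.50996636 0.03262371 0.135     ]]
0.1 tan -1.8 rad 1.6 6.73 0.0127
0.2 tan -1.9 rad 0.9 7.11 0.0129
0.3 tan -1.8 rad 4.0 7.48 0.0128
0.4 tan -1.7 rad 4.2 7.86 0.0129
0.5 tan -0.6 rad 7.1 8.23 0.0132
0.6 tan -1.7 rad 8.0 8.61 0.0128
0.7 tan -0.4 rad 9.9 8.98 0.0126
0.8 tan 0.3 rad 10.1 9.36 0.0131
0.9 tan -0.1 rad 11.3 9.73 0.013
1.0 tan 1.6 rad 10.6 10.11 0.0129
1.1 tan 1.1 rad 7.6 10.48 0.013
```

Run:
```python
from h import *
q=np.load("q.npy");o=down(q[2]+np.pi);c=np.load("c.npy")
base=[]
for th in np.arange(1.115,2.08,.015):
    movel(arc(c,q,th),o,.03);t,r=fcomp(q,th);print("%.3f t %.1f r %.1f |"%(th,t,r),end=" ")
    base.append(t)
    if th>1.25 and t<np.median(base[-12:-1])-3: print("contact");break
pause(.2);print(fcomp(q,th),th,read_time_s());np.save("th.npy",th)
```

```text
1.115 t -0.1 r 7.7 | 1.130 t -0.9 r 6.8 | 1.145 t 0.9 r 6.3 | 1.160 t 1.3 r 7.0 | 1.175 t -0.3 r 6.1 | 1.190 t 0.6 r 5.4 | 1.205 t -0.5 r 4.3 | 1.220 t 1.8 r 5.0 | 1.235 t 0.8 r 4.4 | 1.250 t -0.6 r 5.2 | 1.265 t 1.0 r 4.3 | 1.280 t 1.0 r 3.0 | 1.295 t 0.1 r 1.8 | 1.310 t -0.2 r 2.0 | 1.325 t 0.3 r -0.3 | 1.340 t 0.0 r -1.5 | 1.355 t 0.1 r -2.1 | 1.370 t 1.3 r -1.4 | 1.385 t 0.2 r -2.4 | 1.400 t 0.3 r -0.6 | 1.415 t 1.5 r -1.3 | 1.430 t 0.3 r 0.1 | 1.445 t 1.0 r -0.6 | 1.460 t -0.5 r -1.3 | 1.475 t -1.6 r 0.7 | 1.490 t -3.6 r 1.1 | contact
(np.float64(-4.156379723563823), np.float64(1.4528487864229649)) 1.4899999999999975 17.2833
```

Run:
```python
from h import *
q=np.load("q.npy");o=down(q[2]+np.pi);c=np.load("c.npy")
movel(arc(c,q,1.476),o,.02);pause(.2);print(fcomp(q,1.476))
move_gripper(.018);move_gripper(.034);p=np.array(read_eef_pos());pause(.3)
movel(p+[0,0,.07],o,.1);pause(.4);print(read_time_s(),read_ft_force(),read_qpos().round(2) if hasattr(read_qpos(),'round') else read_qpos())
save("scene","s3")
for r in tip_of("scene","cross_grip")[:2]:print(r,proj("scene",arc(S((.115,0,.135),q)[0],q,1.465)))
# pots
pts=[]
for cam in("scene","top"):
    read_camera(cam)
    for r in tip_of(cam,"pot_1"):
        if r["confidence"]>.2: print(cam,round(r["confidence"],2),np.round(r["at"]),atz(cam,r["at"],0).round(3),atz(cam,r["at"],.054).round(3))
im=cv2.imread("pics/s3.png")[110:350,100:420];cv2.imwrite("pics/s3c.png",cv2.resize(im,None,fx=2.5,fy=2.5,interpolation=cv2.INTER_CUBIC))
```

```text
(np.float64(-2.4968879799333714), np.float64(0.6124415182420356))
19.8333 [-0.26680927 -0.49715188 -0.34348792] [ 0.21  0.05 -0.4   1.72  0.02  1.38 -1.91]
{'at': [238.1, 147.1], 'confidence': 0.94} [[240.82099931 146.40155746]]
scene 0.75 [283. 181.] [ 0.71  -0.207  0.   ] [ 0.657 -0.168  0.054]
scene 0.73 [294. 225.] [ 0.518 -0.115 -0.   ] [ 0.477 -0.082  0.054]
scene 0.68 [356. 181.] [ 0.581 -0.42   0.   ] [ 0.536 -0.367  0.054]
scene 0.62 [345. 225.] [ 0.44  -0.249 -0.   ] [ 0.404 -0.207  0.054]
scene 0.57 [140. 265.] [0.608 0.329 0.   ] [0.562 0.333 0.054]
top 0.64 [358. 202.] [ 0.573 -0.425  0.   ] [ 0.562 -0.412  0.054]
top 0.63 [159. 188.] [0.604 0.336 0.   ] [0.592 0.323 0.054]
top 0.62 [353. 233.] [ 0.452 -0.401  0.   ] [ 0.445 -0.389  0.054]
top 0.55 [303. 171.] [ 0.687 -0.213  0.   ] [ 0.671 -0.208  0.054]
top 0.43 [314. 235.] [ 0.443 -0.258  0.   ] [ 0.436 -0.25   0.054]
top 0.4 [265. 219.] [ 0.497 -0.072  0.   ] [ 0.488 -0.071  0.054]
```

View pics/s3c.png

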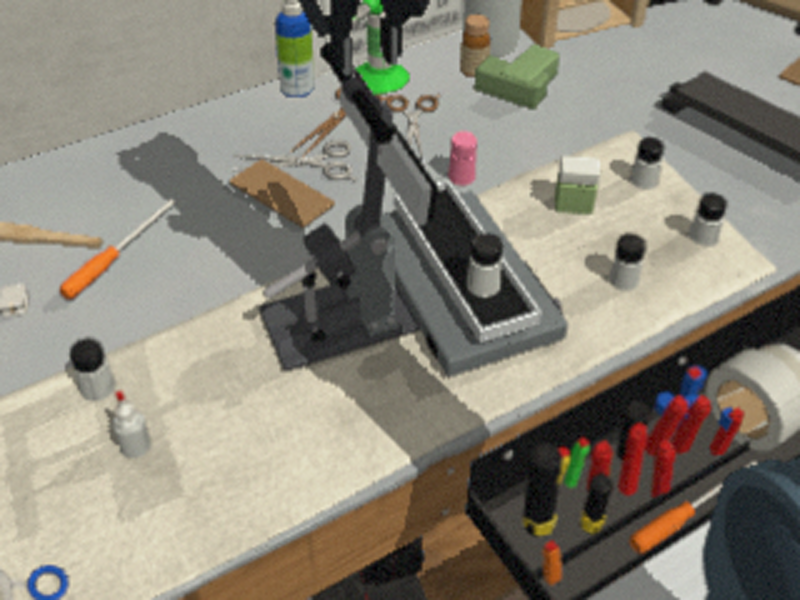

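The arm stands open by itself: the handle is at about (238,147), matching about 1.465 rad. pot_1 stands in the near part of the tray. Next I'll locate the two near right-hand pots with the wrist camera and pick the first.

Run:
```python
from h import *
q=np.load("q.npy");o=down(q[2]+np.pi)
p=np.array(read_eef_pos());movel([p[0],p[1],.42],o,.15)
move_ptp([.41,-.33,.32],o);P=camera_params("wrist")
save("wrist","w4");L=[]
for r in tip_of("wrist","pot_1"): 
    w=atz(None,r["at"],0,P);print(round(r["confidence"],2),np.round(r["at"]),w.round(3))
for r in look_for("wrist","pot_1"): print("look",round(r["confidence"],2),np.round(r["at"]),atz(None,r["at"],.04,P).round(3))
print(read_qpos(),read_time_s())
```

```text
0.96 [205. 135.] [ 0.443 -0.267  0.   ]
0.92 [300.  16.] [ 0.574 -0.416  0.   ]
0.84 [ 48. 131.] [ 0.485 -0.048  0.   ]
0.67 [304. 117.] [ 0.447 -0.406  0.   ]
look 0.92 [197. 136.] [ 0.447 -0.264  0.04 ]
look 0.71 [306.  14.] [ 0.567 -0.416  0.04 ]
look 0.69 [305. 119.] [ 0.448 -0.402  0.04 ]
look 0.6 [ 30. 134.] [ 0.484 -0.048  0.04 ]
[ 0.64781354  0.09503443 -0.05534601  1.80671692  0.00512384  1.23912216
 -1.13173138] 22.1417
```

View pics/w4.png

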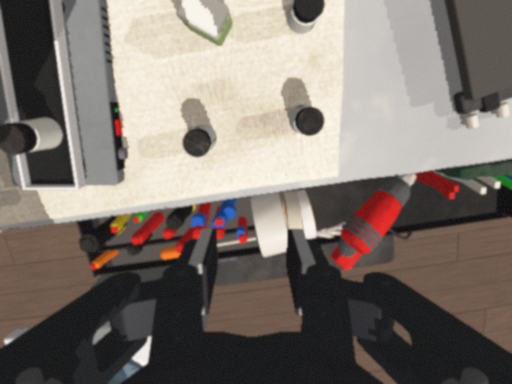

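```bash
cat >> h.py <<'E'
def pick(x,y,o):
    move_gripper(.062,30)
    move_ptp([x,y,.14],o);movel([x,y,.034],o,.1)
    f0=np.array(read_ft_force());move_gripper(0,30);print("gap",read_finger_gap(),"f",read_ft_force()-f0)
    movel([x,y,.20],o,.2);print("gap",read_finger_gap(),"F",np.round(read_ft_force(),1))
def place(sy,q,o,sx=0.):
    x,y,_=S((sx,sy,0),q)[0]
    movel([x,y,.20],o,.25);movel([x,y,.096],o,.12);f0=np.array(read_ft_force())
    for z in np.arange(.094,.0855,-.001):
        movel([x,y,z],o,.02);d=np.array(read_ft_force())-f0
        if d[2]>2: break
    print("z",z,"d",d.round(1),"gap",read_finger_gap())
    move_gripper(.056);movel([x,y,.20],o,.15);print("t",read_time_s(),read_finger_gap())
E
python3 - <<'E'
from h import *
q=np.load("q.npy");o=down(q[2]+np.pi);P=camera_params("wrist")
A=atz(None,(197,143),.066,P);B=atz(None,(310,121),.066,P);C=atz(None,(14,137),.12,P);d=C[:2]-q[:2]
print("A",A,"B",B,"pot1",C,"shaker",np.cos(q[2])*d[0]+np.sin(q[2])*d[1],-np.sin(q[2])*d[0]+np.cos(q[2])*d[1])
np.save("B.npy",B)
pick(A[0],A[1],o)
place(-.082,q,o)
save("wrist","w5");save("scene","s5")
E
```

```text
A [ 0.44103625 -0.26676738  0.066     ] B [ 0.4463752  -0.40311045  0.066     ] pot1 [ 0.48297144 -0.08810758  0.12      ] shaker -0.00845333359453462 0.05000283073304734
gap 0.03618921610203791 f [-1.1470157   0.17767948  4.65508426]
gap 0.03609956935428597 F [-0.1 -0.  -0.1]
z 0.088 d [-3.1 -0.4  5.9] gap 0.03588392526865729
t 30.975 0.05612384125056021
```

View pics/w5.png

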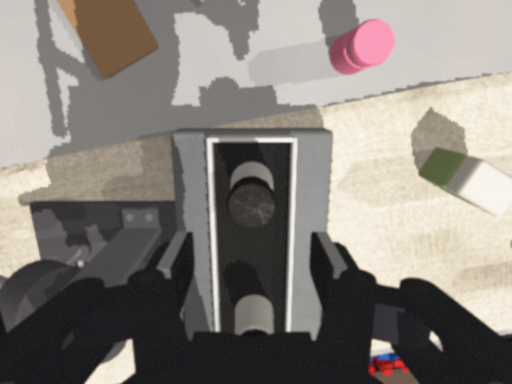

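The placed pot stands upright, centred in the far part of the tray with its cap at (252,203). Now the second pot.

Run:
```python
from h import *
q=np.load("q.npy");o=down(q[2]+np.pi);B=np.load("B.npy")
pick(B[0],B[1],o)
place(-.016,q,o)
p=np.array(read_eef_pos());movel([p[0]-.03,p[1]-.2,.3],o,.25);pause(.4)
save("wrist","w6");im=save("scene","s6")
print(tip_of("scene","cross_grip")[:1],read_ft_force(),read_time_s())
for r in tip_of("scene","pot_1"): print(round(r["confidence"],2),np.round(r["at"]),atz("scene",r["at"],0).round(3),atz("scene",r["at"],.054).round(3))
c=im[110:350,100:420,::-1];cv2.imwrite("pics/s6c.png",cv2.resize(c,None,fx=2.5,fy=2.5,interpolation=cv2.INTER_CUBIC))
```

```text
gap 0.03854332779385818 f [-1.12461561e+00 -1.52785156e-03  3.96727457e+00]
gap 0.038345838990303915 F [ 0.9  0.5 -0.8]
z 0.088 d [-2.1 -1.1  5.6] gap 0.03838931952101344
t 40.6083 0.05592584098412198
[{'at': [238.0, 147.2], 'confidence': 0.68}] [-0.13651923 -0.50112335  0.69415182] 42.2083
0.71 [137. 267.] [ 0.607  0.339 -0.   ] [0.56  0.343 0.054]
0.67 [271. 196.] [ 0.664 -0.129  0.   ] [ 0.613 -0.095  0.054]
0.59 [277. 210.] [ 0.6  -0.11  0.  ] [ 0.554 -0.077  0.054]
0.58 [293. 225.] [ 0.519 -0.114 -0.   ] [ 0.478 -0.081  0.054]
0.55 [355. 181.] [ 0.582 -0.419  0.   ] [ 0.537 -0.366  0.054]
0.5 [287. 180.] [ 0.706 -0.221 -0.   ] [ 0.653 -0.181  0.054]
```

View pics/s6c.png

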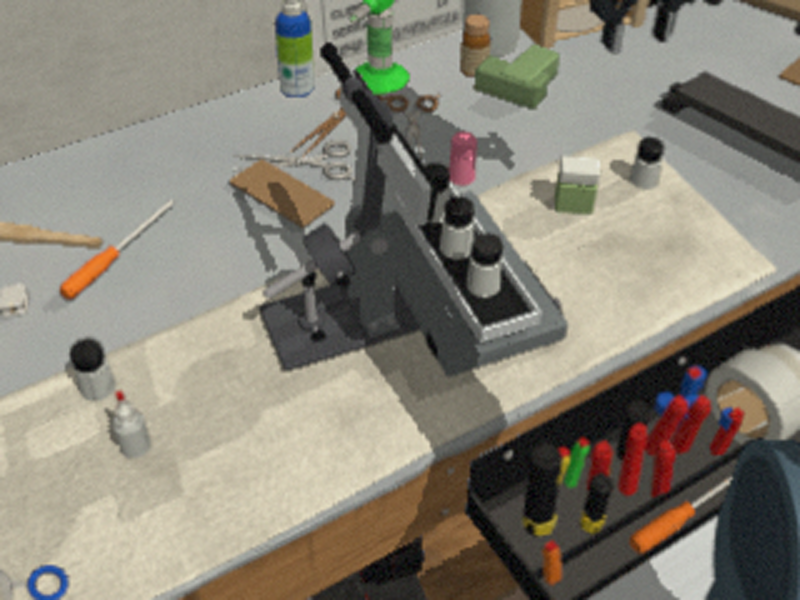

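All three pots stand upright in a row in the tray, at about (293,225), (277,210) and (271,196). The hold-down arm is open with its handle unmoved at (238,147), the other two pots and the bystanders are where they were, and the gripper is clear.

```bash
python3 -c "from bench import *;print(sign_off())"
```

```text
the job is handed in; nothing more can be done
None
```

The job is handed in: the hold-down arm stands open on its stop at about 1.46 rad, three pots stand upright in a row in the tray, and the other two pots, the dropper bottle and the compound bar are where they were.

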